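Press a neck template home behind the seat lip and hold it

ROBOT

A 6-joint arm with a two-finger parallel gripper is mounted at the origin on the work surface. World frame = base frame: x ahead of the robot, y to its left, z up, the work surface at z = 0. Lengths are in mm, angles in rad, forces in N, time in s.
With the tool pointing down it reaches from about 275 to 750 mm from the base axis. Payload 10.2 kg.
Tool frame: the origin (TCP) lies midway between the tips of the shut fingers; the grasp point (between the pads) lies grip_depth behind it (grip_depth is the distance from the TCP to the grasp point, in mm); z points along the fingers, y is the line along which they close (so a half turn about z gives the same grasp; the last joint's range is limited). The gripper opens to 85 mm and grips with 20 to 120 N. Pads are 22 mm wide; open, the fingers measure 114 mm over their backs; the gripper's body (76 mm by 85 mm) begins 54 mm behind the grasp point. The pads swing forward as they close: fully open they stand 13 mm farther back than shut.
Start: joints at [0.937, 0.313, 1.498, -0, 1.331, -0.223], TCP at [209.668, 481.322, 231.294] pointing down, gripper open.
Joint ranges: [-2.94, 2.94], [-0.97, 2.17], [0.19, 2.56], [-1.23, 4.37], [0.02, 3.11], [-2.88, 2.88]. Speed limits (rad/s): [2.39, 2.39, 3.01, 3.14, 3.14, 3.14].

INTERFACE

Orientations are given as a unit quaternion [w, x, y, z].
In Python, from rig import * gives the robot as it stands.
- The arm moves only by the tool servo_tool, never from a script. Its argument "commands" is a list of rows, each a list of 3 entries, a list of its own where there are three numbers: the gripper command: -1 is fully open, 1 is shut, values between are in proportion, then the shift along the tool's x, y, z in m, then the turn, a rotation vector about the tool's x, y, z in units of 6 degrees (1.0 is 6 degrees). In form: [[grip, [dx, dy, dz], [ax, ay, az]], ...]. A call has 1 to 10 rows; each row shifts and turns the commanded pose from where the row before left it, along the tool's axes as they then stand; what a row does not reach is not made up. A row lasts 1/12 s, in which the tool goes at most 41.7 mm and 7.16 degrees, less where a joint would pass 70% of its speed; a pose out of reach is approached as far as the arm can. A call is refused whole if a number of a shift passes 0.0417 or a number of a turn 1, either way. A call with a gripper value outside its range is refused whole. The fingers move at their own pace and stop on an object; "squeeze" is the grip in N (left out, the last holds). Time passes only in rows, so rows that do not move let the fingers close. It gives the time, the measured TCP pose, the force, the opening and the grip force at its end, in the units of the state.
- sense(): the state, without advancing time (a new reading comes with each control period).
- capture(name): name is "scene" or "top" or "wrist"; returns a dict with "pixels" (384x512x3 uint8, red, green, blue), "z_map" (384x512 float32, mm along the optical axis (not along the pixel's ray), 0 where there is no reading), "fx", "fy", "cx", "cy" (pixels), "distortion" ([k1, k2, p1, p2, k3] as OpenCV has them; the pictures are not rectified), "rvec" (rotation vector, rad) and "tvec" (3), from world to camera coordinates, as OpenCV has them; the wrist camera has in their place "T_tool_cam" (4x4, takes a point from camera to tool coordinates, whose origin is the TCP and whose axes are the flange's). Camera axes: x right, y down, z forward; pixel columns grow to the right and rows downward; lengths in mm; the calibration is good to about 2 mm. A picture is of the moment at which its call begins: read the wrist's pose just before it.
- finish_job(): hands the job in; it is judged then, once.
The state is a dict: "time_s": time; "joints": joint angles; "dq": joint speeds; "tau": joint torques, N m; "eef_pos": TCP position; "ee_rot": TCP orientation; "force": force on the tool from outside, world axes, zero at the start; "wrist_torque": the same for the moment, N m; "grip_width": opening from 0.0 (shut) to 1.0 (fully open); "grip_force": force on a finger pad.
Only numpy, scipy, OpenCV 4.12 (cv2) and the standard library are available. Lean on these libraries where they do the work, as an engineer would, in place of code of your own. Each camera call takes 0.05 s, during which the arm holds its last target. There are 200 camera calls.

TASK

Slide the tongue of the loose wooden copying template flat on the bed under the lip of the free seat of the copy mill, the seat that does not already hold a locked template. Push it against the sprung ejector until its shoulder is fully home against the lip, and finish while still holding it pressed home there, since the spring throws it out if you let go. Leave the other things on the bench where they are.

Things in the scene. Friction and masses are not known exactly. Their poses are not given: they have to be found in the camera images.
- template: Loose copying template, light hardwood, about 0.12 kg, starts flat on the table left of the bed, tongue roughly to +y. Origin: centre of its underside; x points to its tongue, z up. Plate 150 long (x -75 to +75), 12 thick: rear part 50 wide (x -75 to +5), tongue part 38 wide (x +5 to +75), corners rounded 10. A grip rib and a shoulder stand on it.
- rib_top (a point): Middle of the top of the loose template's grip rib: 60 long (template x -60 to 0), 20 wide (y -10 to +10), standing from 12 to 46 above the underside. Lies at (-30, 0, 46) in the template's frame.
- shoulder (a point): Top front edge, middle, of the loose template's shoulder, a cross-ridge on the plate: template x +31 to +43, 38 wide, from 12 to 24 above the underside. Lies at (43, 0, 24) in the template's frame. The tongue ahead of it is 32 long.
- tongue_tip (a point): Front end of the loose template's tongue at its underside: (75, 0, 0) in the template's frame, same axes.
- bed: Template bed of the copy mill: aluminium plate 10 thick fixed to the table, its place and yaw vary. Origin: underside, midway between the seats, below the lips' front faces; x points into the seats, away from the robot, z up. Plate x -170 to +60, y -130 to +130. Two equal seats, at y = +80 (left) and -80 (right).
- seat_left (a point): Mouth of the left seat: on the plate's top, on the seat's centre line, below the lip's front face; axes as the bed's. Lip: steel bar x 0 to 40, 66 wide, from 15 to 27 above the plate. Under it two side guides 42 apart. Before the mouth (x -28 to 0) low splayed guides, 12 high, open out to about 63 apart. Home: shoulder against the lip's front, tongue tip 32 past the mouth.
- seat_right (a point): Mouth of the right seat, equal to the left one in every way.
- ejector_face_left (a point): Where the face of the left seat's sprung ejector pin rests, hidden under the lip: 18 past the mouth, on the centre line, 6 above the plate. The pin, 9 across, pushes the tongue back out (to -x of the bed): 3 N at first touch, then 400 N/m, so about 9 N when home. It throws the template out if that is let go.
- ejector_face_right (a point): The same for the right seat, equal in every way.
- locked_template: Second template of the same shape, fixed, already home in one of the seats (left or right, varies) and locked by a black-headed thumbscrew turned down almost onto the lip: that seat is taken. Origin and axes as the loose template's; origin 43 before its seat's mouth, on the plate.
- raised_screw: Thumbscrew of the free seat, backed out: it stands through that seat's lip, 22 behind the lip's front face, black head 24 across, 57 to 67 above the plate. Fixed. Origin: on the plate, on the free seat's centre line, 43 before its mouth; axes as the bed's.
- plane: hand plane: block plane of steel with a dark wooden grip, 120 long (its x) x 46 x about 44 high; it lies near the loose template, or in the place where the template might have been. Bystander, to be left alone. Origin at its underside.
- wrench: open-ended wrench: 130 long (its x), about 10 high, lies on the bed plate between the two seats, along them. Bystander, to be left alone. Origin at its underside.
- glue: glue bottle: round, 60 across, 160 high, stands beyond the bed. Bystander, to be left alone. Origin at its underside.
- varnish: varnish jar: amber jar, 80 across, 85 high, stands to the right of the bed, at its far end. Bystander, to be left alone. Origin at its underside.
- mug: mug: white, 80 across, 90 high, stands to the right of the bed. Bystander, to be left alone. Origin at its underside.
- screwdriver: screwdriver: lies to the right, near the robot. Bystander, to be left alone. Origin at its underside.
- bridge: instrument bridge: dark wooden strip 90 long (its y) x 22 x 22 high, lies to the right of the bed. Bystander, to be left alone. Origin at its underside.

How it is judged (in metres and radians):
On the way:
1. the tongue is under the lip of the free seat, flat on the bed (((x of tongue_tip in the frame of seat_left above 0.004 m and y of tongue_tip in the frame of seat_left between -0.008 and 0.008 m and z of tongue_tip in the frame of seat_left between -0.004 and 0.006 m) or (x of tongue_tip in the frame of seat_right above 0.004 m and y of tongue_tip in the frame of seat_right between -0.008 and 0.008 m and z of tongue_tip in the frame of seat_right between -0.004 and 0.006 m))), for 0.1 s.
At the end, for the whole second after the job is handed in: The loose template lies flat (tilt under 0.1 rad) and in line (0.1 rad) in the free seat, its tongue tip at least 29.5 mm past the mouth (shoulder within 2.5 mm of the lip) and within 6 mm of the centre line, at rest, and the robot still bears on it with more than 3 N (((x of tongue_tip in the frame of seat_left between 0.0295 and 0.036 m and y of tongue_tip in the frame of seat_left between -0.006 and 0.006 m and z of tongue_tip in the frame of seat_left between -0.004 and 0.005 m) or (x of tongue_tip in the frame of seat_right between 0.0295 and 0.036 m and y of tongue_tip in the frame of seat_right between -0.006 and 0.006 m and z of tongue_tip in the frame of seat_right between -0.004 and 0.005 m)) and angle between template's own z axis and vertical below 0.1 rad and angle between the x axis of template and the x axis of bed, either way round below 0.1 rad and contact force between any of the fingers, the arm and template above 3 N and linear speed of template below 0.02 m/s); the arm keeps its last pose, push and grip.
It fails at once if a bystander (plane, wrench, glue, varnish, mug, screwdriver or bridge) moved by more than 30 mm (distance of any of plane, wrench, glue, varnish, mug, screwdriver, bridge from where it was at the start of the episode above 0.03 m).
It also fails if it takes over 40 s, if anything falls off the work surface, if the arm or the gripper's body presses on something with over 40 N, if the wrist force passes 120 N, or if a joint passes its speed limit or range.

## Working session

There is one attempt and no reset: what is moved stays moved. The work goes in short steps, Python scripts to look and compute and a tool call to move; the robot and the scene stay as the last step left them, time stands still between calls to the robot, and variables do not carry over. Pictures are saved under pics/ and viewed, at most 10 in all, crops included, and the job is handed in when it is done.

Besides the shell and the picture viewer there is one more tool, called after "Request:" in YAML: its name, and indented under it one key for each argument. servo_tool: Moves the arm, as the interface text tells. Its arguments: {"type":"object","properties":{"commands":{"type":"array"},"squeeze":{"type":"number"}},"required":["commands"]}

```bash
mkdir -p pics; ls
cat > h.py <<'E'
from rig import *
import numpy as np, cv2
from scipy.spatial.transform import Rotation as R
def cam(name):
    s=sense(); c=capture(name)
    c['K']=np.array([[c['fx'],0,c['cx']],[0,c['fy'],c['cy']],[0,0,1.]]); c['D']=np.array(c['distortion'],float)
    if 'rvec' in c:
        Rm=cv2.Rodrigues(np.array(c['rvec'],float))[0]; t=np.array(c['tvec'],float).ravel()
        c['Rw']=Rm.T; c['o']=-Rm.T@t
    else:
        q=np.array(s['ee_rot']); Rt=R.from_quat(q[[1,2,3,0]]).as_matrix(); T=np.array(c['T_tool_cam'])
        c['Rw']=Rt@T[:3,:3]; c['o']=Rt@T[:3,3]+np.array(s['eef_pos'])
    return c
def rays(c,uv):
    n=cv2.undistortPoints(np.array(uv,float).reshape(-1,1,2),c['K'],c['D']).reshape(-1,2)
    return np.c_[n,np.ones(len(n))]@c['Rw'].T
def onplane(c,uv,z):
    d=rays(c,uv); return c['o']+d*((z-c['o'][2])/d[:,2])[:,None]
def cloud(c):
    v,u=np.mgrid[0:384,0:512]; uv=np.c_[u.ravel(),v.ravel()]
    p=c['o']+rays(c,uv)*c['z_map'].reshape(-1,1); p[c['z_map'].ravel()==0]=np.nan
    return p.reshape(384,512,3)
def save(c,n): cv2.imwrite('pics/'+n+'.png',c['pixels'][:,:,::-1])
E
python3 - <<'E'
from h import *
s=sense();print(s)
for n in('top','scene'):
    c=cam(n);save(c,n);print(n,c['o'],np.isfinite(cloud(c)).mean()); np.save(n+'.npy',cloud(c))
    import pickle;pickle.dump(c,open(n+'.pkl','wb'))
a=cv2.imread('pics/top.png')
E
```

```text
pics
{'time_s': 0.0, 'joints': array([ 9.36613635e-01,  3.13457916e-01,  1.49845276e+00,  1.42600971e-05,
        1.33102013e+00, -2.23412543e-01]), 'dq': array([-0.00078729, -0.00095696,  0.00018428,  0.00057278,  0.0013188 ,
       -0.00092635]), 'tau': array([ 7.71974442e-05, -4.12270010e+01, -2.59741151e+01, -1.66824047e-04,
        4.15772956e-03,  3.04943399e-05]), 'eef_pos': array([209.49233914, 481.10059034, 230.72513212]), 'ee_rot': array([-2.84486158e-04,  2.03945773e-01,  9.78981958e-01, -6.05625857e-04]), 'force': array([-0.18330365,  0.11841731,  0.02201275]), 'wrist_torque': array([-0.07002086, -0.03787686,  0.02991287]), 'grip_force': 0.0, 'grip_width': 0.9984867933634493}
top [ 438.82973128  -79.73045056 1001.71194703] 0.9960225423177084
scene [ 910.83980587 -766.26286594  996.36022847] 0.9960734049479166
```

View pics/top.png

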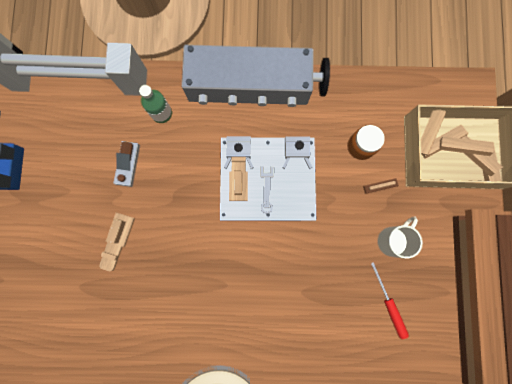

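View pics/scene.png

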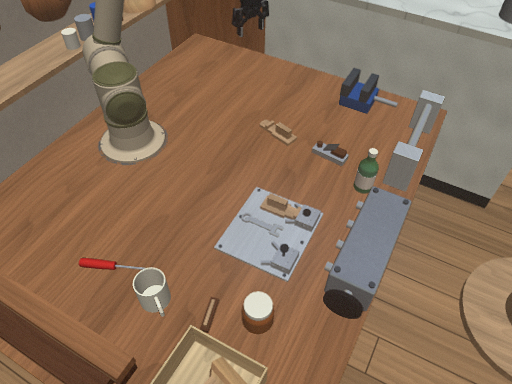

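Top view: the loose template is at (117,242) with its tongue towards (106,266). The left seat at (238,150) holds the locked template. The free seat is the right one, with its lip at about (299,147), and the wrench lies between them at (267,188).

Run:
```python
from h import *
import pickle
c=pickle.load(open('top.pkl','rb'));P=np.load('top.npy');Z=P[...,2]
print('table z',np.nanmedian(Z[300:340,100:200]), 'plate z',np.nanmedian(Z[200:212,285:305]))
def box(m,n):
    k,l,st,ce=cv2.connectedComponentsWithStats(m.astype(np.uint8))
    for i in range(1,k):
        if st[i,4]>8:
            p=P[l==i]; r=cv2.minAreaRect(p[:,:2].astype(np.float32)); print(n,st[i],np.round(r[0]),np.round(r[1]),round(r[2],1),'z',np.round(np.nanpercentile(p[:,2],[10,50,90])))
w=np.zeros(Z.shape,bool); w[205:280,90:140]=1
box(w&(Z>7),'tmpl'); box(w&(Z>35),'rib'); box(w&(Z>18)&(Z<30),'sh')
b=np.zeros(Z.shape,bool); b[128:225,210:325]=1
box(b&(Z>5)&(Z<14),'plate'); box(b&(Z>31)&(Z<45),'lips'); box(b&(Z>48),'high')
box(b&(Z>30),'h30')
# colour: plate corners
g=c['pixels'].astype(int); m=(b&(g.min(2)>130)&(np.ptp(g,axis=2)<40)).astype(np.uint8)
cs=max(cv2.findContours(m,0,2)[0],key=cv2.contourArea); h=cv2.convexHull(cs)
q=onplane(c,h.reshape(-1,2),10); r=cv2.minAreaRect(q[:,:2].astype(np.float32)); print('platecol',r,cv2.boxPoints(r))
im=c['pixels'][:,:,::-1]
A=cv2.resize(im[200:280,80:160],(400,400),interpolation=2);B=cv2.resize(im[130:230,215:315],(400,400),interpolation=2)
cv2.imwrite('pics/crop.png',np.hstack([A,B]))
```

```text
table z 0.5893816394858504 plate z 9.979991538114405
tmpl [ 100  212   34   59 1017] [428. 290.] [ 54. 152.] 75.6 z [10. 14. 46.]
rib [107 219  16  25 224] [457. 284.] [22. 62.] 76.3 z [41. 46. 48.]
sh [116 220   9  24  37] [455. 275.] [ 5. 61.] 80.4 z [19. 23. 29.]
sh [101 252  16   9  77] [391. 300.] [39. 12.] 73.7 z [22. 24. 26.]
plate [ 220  137   96   83 5436] [ 614. -110.] [229. 260.] 1.5 z [ 8. 10. 12.]
plate [263 205   8   6  27] [ 530. -110.] [19. 14.] 88.9 z [ 8. 11. 13.]
lips [226 136  25  25 519] [687. -28.] [67. 65.] 1.7 z [34. 37. 39.]
lips [285 136  25  21 450] [ 697. -187.] [56. 65.] 1.3 z [34. 37. 39.]
high [295 140   9  10  70] [ 691. -188.] [24. 21.] 5.4 z [74. 77. 79.]
high [234 143   9   8  58] [687. -29.] [20. 21.] 2.3 z [48. 51. 53.]
high [234 171   8  23 181] [591. -31.] [58. 19.] 1.8 z [54. 56. 58.]
h30 [226 136  25  25 584] [687. -28.] [67. 65.] 1.7 z [34. 37. 47.]
h30 [285 136  25  21 522] [ 697. -187.] [56. 65.] 1.3 z [35. 37. 75.]
h30 [234 171   8  24 189] [591. -31.] [58. 19.] 1.8 z [53. 56. 58.]
platecol ((613.4970703125, -110.39646911621094), (233.24325561523438, 259.5957336425781), 1.6021535396575928) [[ 493.292      16.089998]
 [ 500.55005  -243.40424 ]
 [ 733.70215  -236.88293 ]
 [ 726.4441     22.611298]]
```

View pics/crop.png

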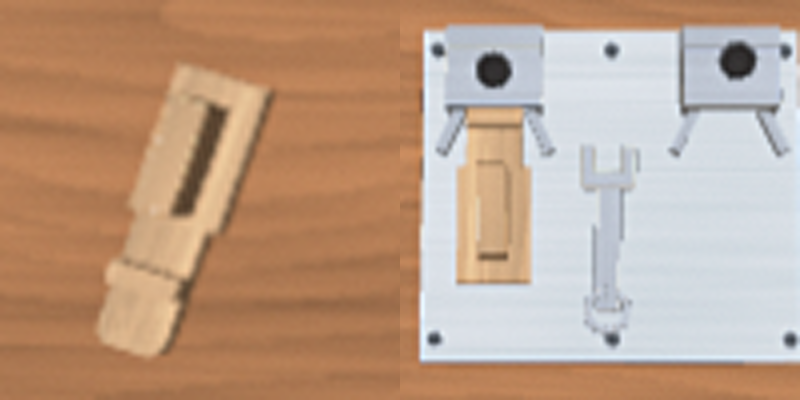

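Request:
servo_tool:
  commands:
    - [-1,[-0.0306,-0.0082,0.007],[0,0,0]]
    - [-1,[-0.0306,-0.0082,0.007],[0,0,0]]
    - [-1,[-0.0306,-0.0082,0.007],[0,0,0]]
    - [-1,[-0.0306,-0.0082,0.007],[0,0,0]]
    - [-1,[-0.0306,-0.0082,0.007],[0,0,0]]
    - [-1,[-0.0306,-0.0082,0.007],[0,0,0]]
    - [-1,[-0.0306,-0.0082,0.007],[0,0,0]]
    - [-1,[-0.0306,-0.0082,0.007],[0,0,0]]
    - [-1,[-0.0306,-0.0082,0.007],[0,0,0]]
    - [-1,[-0.0306,-0.0082,0.007],[0,0,0]]

```text
time_s: 0.93
eef_pos: [458.4, 282.7, 160.7]
ee_rot: [-0.0, 0.204, 0.979, -0.0]
force: [-0.2, -0.0, 1.0]
grip_width: 1.002
grip_force: 0.0
```

Request:
servo_tool:
  commands:
    - [-1,[0,0,0],[0,0,-0.82]]
    - [-1,[0,0,0],[0,0,-0.82]]
    - [-1,[0,0,0],[0,0,0]]
    - [-1,[0,0,0],[0,0,0]]

```text
time_s: 1.27
eef_pos: [457.3, 283.9, 161.1]
ee_rot: [-0.0, 0.12, 0.993, -0.0]
force: [-0.1, -0.4, 0.8]
grip_width: 0.998
grip_force: 0.0
```

```bash
cat > look.py <<'E'
from h import *
import sys
c=cam('wrist');save(c,sys.argv[1]);P=cloud(c);Z=P[...,2];s=sense()
q=np.array(s['ee_rot']);M=R.from_quat(q[[1,2,3,0]]).as_matrix()
print('tcp',np.round(s['eef_pos'],1),'yawx',np.degrees(np.arctan2(M[1,0],M[0,0])),'zax',M[:,2].round(3),'f',s['force'].round(1),'w',s['grip_width'],s['time_s'])
E
cat > a.py <<'E'
from look import *
try: print('gd',grip_depth)
except NameError: print('no gd')
near=np.hypot(P[...,0]-430,P[...,1]-290)<110
def box(m,n):
    k,l,st,ce=cv2.connectedComponentsWithStats(m.astype(np.uint8))
    for i in range(1,k):
        if st[i,4]>60:
            p=P[l==i]; r=cv2.minAreaRect(p[:,:2].astype(np.float32)); print(n,st[i],np.round(r[0],1),np.round(r[1],1),round(r[2],1),'z',np.round(np.nanpercentile(p[:,2],[10,50,90]),1))
box(near&(Z>42)&(Z<52),'rib');box(near&(Z>21)&(Z<27),'sh');box(near&(Z>8),'all')
E
python3 a.py w1
```

```text
tcp [457.2 284.1 161.2] yawx 166.1716944842969 zax [-0. -0. -1.] f [-0.1 -0.4 -0.4] w 1.0010242759395664 1.3167
gd 18.700000000000003
rib [ 240  149   24   66 1455] [457.1 282.4] [19.9 59.7] 75.2 z [44.9 45.8 46.6]
sh [231  98  44  15 599] [392.7 299.5] [38.3 12. ] 74.5 z [22.7 23.7 24.6]
all [ 225   60   53  158 7163] [428.4 289.5] [ 50.7 151. ] 75.6 z [11.  12.1 45.8]
all [    0   239   512   145 40761] [453.6 284. ] [149.7  34.4] 76.2 z [205.6 235.  250.8]
```

Request:
servo_tool:
  commands:
    - [-1,[0,-0.0016,0.03],[0,0,0.13]]
    - [-1,[0,0,0.03],[0,0,0]]
    - [-1,[0,0,0.03],[0,0,0]]
    - [-1,[0,0,0.03],[0,0,0]]
    - [-1,[0,0,0.016],[0,0,0]]
    - [-1,[0,0,0.01],[0,0,0]]
    - [-1,[0,0,0],[0,0,0]]
    - [-1,[0,0,0],[0,0,0]]

```text
time_s: 1.98
eef_pos: [457.3, 282.7, 15.9]
ee_rot: [0.0, 0.126, 0.992, 0.0]
force: [0.6, -0.0, 1.0]
grip_width: 0.996
grip_force: 0.0
```

Request:
servo_tool:
  commands:
    - [1,[0,0,0],[0,0,0]]
    - [1,[0,0,0],[0,0,0]]
    - [1,[0,0,0],[0,0,0]]
    - [1,[0,0,0],[0,0,0]]
    - [1,[0,0,0],[0,0,0]]
    - [1,[0,0,0],[0,0,0]]
    - [1,[0,0,0],[0,0,0]]
    - [1,[0,0,0],[0,0,0]]
  squeeze: 60

```text
time_s: 2.65
eef_pos: [457.4, 282.5, 15.8]
ee_rot: [0.0, 0.126, 0.992, 0.0]
force: [-1.1, -0.1, 6.1]
grip_width: 0.226
grip_force: 60.0
```

Request:
servo_tool:
  commands:
    - [1,[0,0,-0.02],[0,0,0]]
    - [1,[0,0,-0.03],[0,0,0]]
    - [1,[0,0,-0.03],[0,0,0]]
    - [1,[0,0,-0.03],[0,0,1]]
    - [1,[0,0,0],[0,0,1]]
    - [1,[0,0,0],[0,0,1]]
    - [1,[0,0,0],[0,0,1]]
    - [1,[0,0,0],[0,0,1]]
    - [1,[0,0,0],[0,0,1]]
    - [1,[0,0,0],[0,0,1]]

```text
time_s: 3.48
eef_pos: [456.8, 282.3, 124.9]
ee_rot: [-0.0, 0.475, 0.88, -0.0]
force: [0.0, 0.1, -0.2]
grip_width: 0.221
grip_force: 59.1
```

Request:
servo_tool:
  commands:
    - [1,[0,0,0],[0,0,1]]
    - [1,[0,0,0],[0,0,1]]
    - [1,[0,0,0],[0,0,1]]
    - [1,[0,0,0],[0,0,1]]
    - [1,[0,0,0],[0,0,1]]
    - [1,[0,0,0],[0,0,1]]
    - [1,[0,0,0],[0,0,1]]
    - [1,[0,0,0],[0,0,1]]
    - [1,[0,0,0],[0,0,1]]
    - [1,[0,0,0],[0,0,1]]

```text
time_s: 4.32
eef_pos: [456.8, 282.3, 124.9]
ee_rot: [-0.0, 0.852, 0.524, -0.001]
force: [0.4, -1.0, -0.8]
grip_width: 0.229
grip_force: 59.1
```

Request:
servo_tool:
  commands:
    - [1,[0,0,0],[0,0,1]]
    - [1,[0,0,0],[0,0,1]]
    - [1,[0,0,0],[0,0,1]]
    - [1,[0,0,0],[0,0,1]]
    - [1,[0,0,0],[0,0,1]]
    - [1,[0,0,0],[0,0,1]]
    - [1,[0,0,0],[0,0,1]]
    - [1,[0,0,0],[0,0,1]]
    - [1,[0,0,0],[0,0,1]]
    - [1,[0,0,0],[0,0,1]]

```text
time_s: 5.15
eef_pos: [456.8, 282.3, 124.8]
ee_rot: [0.0, 1.0, 0.028, -0.001]
force: [0.6, -0.3, -1.6]
grip_width: 0.224
grip_force: 59.1
```

Request:
servo_tool:
  commands:
    - [1,[0.0044,0.02,0],[0,0,0]]
    - [1,[0.0044,0.034,0],[0,0,0]]
    - [1,[0.0044,0.034,0],[0,0,0]]
    - [1,[0.0044,0.034,0],[0,0,0]]
    - [1,[0.0044,0.034,0],[0,0,0]]
    - [1,[0.0044,0.034,0],[0,0,0]]
    - [1,[0.0044,0.034,0],[0,0,0]]
    - [1,[0.0044,0.034,0],[0,0,0]]
    - [1,[0.0044,0.034,0],[0,0,0]]
    - [1,[0.0044,0.034,0],[0,0,0]]

```text
time_s: 5.98
eef_pos: [520.8, -42.0, 125.0]
ee_rot: [-0.0, 1.0, 0.031, -0.0]
force: [1.3, 1.2, -1.4]
grip_width: 0.224
grip_force: 59.2
```

Request:
servo_tool:
  commands:
    - [1,[0.0044,0.034,0],[0,0,0]]
    - [1,[0.0044,0.034,0],[0,0,0]]
    - [1,[0.0044,0.034,0],[0,0,0]]
    - [1,[0.0044,0.034,0],[0,0,0]]
    - [1,[0,0.014,0],[0,0,0]]
    - [1,[0,0,0],[0,0,0]]
    - [1,[0,0,0],[0,0,0]]

```text
time_s: 6.57
eef_pos: [547.4, -188.7, 124.7]
ee_rot: [-0.001, 1.0, 0.03, -0.001]
force: [0.6, -0.2, -0.0]
grip_width: 0.226
grip_force: 59.1
```

```bash
cat > b.py <<'E'
from look import *
t=cam('top');save(t,sys.argv[1]+'t');W=P;Wc=c
def box(P,m,n,mn=40):
    k,l,st,ce=cv2.connectedComponentsWithStats(m.astype(np.uint8))
    for i in range(1,k):
        if st[i,4]>mn:
            p=P[l==i]; r=cv2.minAreaRect(p[:,:2].astype(np.float32)); print(n,st[i],np.round(r[0],1),np.round(r[1],1),round(r[2],1),'z',np.round(np.nanpercentile(p[:,2],[10,50,90]),1))
z0=float(s['eef_pos'][2])-15.8
box(P,(abs(Z-z0-24)<2.5)&(P[...,0]<680),'sh');box(P,(abs(Z-z0-12)<3)&(P[...,0]<690),'plate')
box(P,(Z>33)&(Z<41)&(P[...,0]>640),'lip');box(P,(Z>70)&(Z<80)&(P[...,0]>660),'screw');box(P,(Z>18)&(Z<25)&(P[...,0]>620),'guides')
cv2.imwrite('pics/'+sys.argv[1]+'tc.png',np.hstack([cv2.resize(t['pixels'][120:240,200:340,::-1],(448,384)),c['pixels'][:,:,::-1]])[:,:800] if 0 else np.hstack([cv2.resize(t['pixels'][120:240,200:340,::-1],(350,300)),cv2.resize(c['pixels'][:,:,::-1],(400,300))]))
E
python3 b.py w2
```

```text
tcp [ 547.5 -187.9  124.9] yawx 3.5380393152828735 zax [-0.001  0.001 -1.   ] f [-0.5  0.5  0.1] w 0.22132333503548146 6.6167
sh [ 209   94   90   30 2540] [ 615.6 -185.8] [11.9 38.6] 2.8 z [131.7 132.5 133.3]
sh [232 189  43   5 134] [ 578.6 -188.1] [ 1.  19.6] 2.8 z [131.1 133.2 135.1]
sh [218 228  11   6  44] [ 558.1 -174.8] [1.1 5. ] 5.5 z [131.2 133.5 135.1]
sh [204 237  13   5  42] [ 553.6 -168.8] [1.  5.4] 6.3 z [131.8 133.6 135.2]
plate [ 211   17   86   78 6388] [ 637.9 -184.6] [32.  38.5] 3.5 z [119.6 120.5 121.3]
plate [ 202  123  101  117 7555] [ 578.7 -187.9] [60.6 50.9] 2.9 z [119.7 120.5 121.3]
lip [   0    0   81   37 2190] [663.2 -38.2] [22.  54.4] 4.8 z [33.4 35.7 37.3]
lip [ 217    0   98   28 1972] [ 676.6 -190.7] [16.4 65.8] 1.8 z [35.8 36.7 37.7]
lip [481   0  31  37 374] [ 680.4 -347.2] [33.7  4.7] 52.2 z [33.8 36.8 40.3]
guides [  18    0   90   89 3437] [640.  -41.9] [49.5 76.9] 28.9 z [20.4 21.6 22.7]
guides [464   0  48  44 427] [ 680.9 -350.3] [46.2  8.9] 55.2 z [18.6 21.3 24.3]
guides [  0  17  15  46 381] [649.3  -1.6] [ 9.6 30.5] 84.6 z [19.6 21.4 22.6]
guides [295  30  22  45 489] [ 656.2 -222.6] [31.5 10.7] 18.6 z [20.6 21.6 22.5]
```

View pics/w2tc.png

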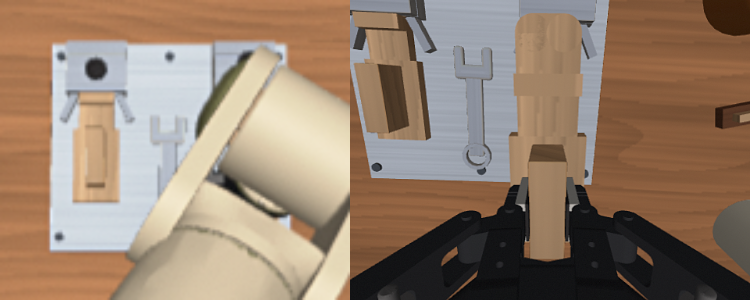

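Request:
servo_tool:
  commands:
    - [1,[-0.011,0.0025,0],[0,0,0.23]]
    - [1,[-0.01,0.0025,0],[0,0,0]]
    - [1,[0,0,0.02],[0,0,0]]
    - [1,[0,0,0.025],[0,0,0]]
    - [1,[0,0,0.025],[0,0,0]]
    - [1,[0,0,0.016],[0,0,0]]
    - [1,[0,0,0],[0,0,0]]
    - [1,[0,0,0],[0,0,0]]

```text
time_s: 7.33
eef_pos: [527.1, -193.8, 39.4]
ee_rot: [-0.0, 1.0, 0.019, -0.0]
force: [0.4, 0.7, 0.2]
grip_width: 0.223
grip_force: 59.2
```

```bash
python3 b.py w3
```

```text
tcp [ 527.6 -194.4   40.4] yawx 2.2121100663549593 zax [ 0.001 -0.001 -1.   ] f [ 0.5 -1.2 -1.4] w 0.22590974402603273 7.3833
sh [ 209   94   90   30 2454] [ 595.4 -192.5] [11.9 38.4] 1.6 z [46.5 47.2 48. ]
sh [232 190  43   5 134] [ 558.3 -193.8] [ 1.  19.4] 2.0 z [46.6 48.9 50.5]
sh [218 229  11   6  44] [ 538.  -180.3] [0.9 5. ] 1.6 z [46.8 48.8 50.5]
sh [278 229   9   6  41] [ 539.1 -208.5] [1.1 4.1] 5.3 z [46.7 48.7 50.5]
sh [204 237  13   6  50] [ 533.8 -174. ] [1.1 5.6] 2.0 z [46.8 49.1 50.7]
sh [288 237  14   6  48] [ 535.3 -214.8] [0.9 5.8] 1.5 z [46.9 48.8 50.6]
plate [ 211   17   86   78 6338] [ 617.6 -191.7] [31.9 38.5] 2.2 z [34.3 35.2 36. ]
plate [ 202  123  101  117 7568] [ 558.5 -193.6] [60.4 50.7] 2.0 z [34.4 35.2 36. ]
guides [168   0  21  13 150] [ 641.8 -155.3] [8.6 5. ] 66.7 z [19.3 21.2 22.3]
guides [320   0  23  14 205] [ 644.  -227.4] [6.2 8.5] 23.4 z [19.2 21.5 22.3]
guides [96 37 17 13 50] [ 622.6 -118.1] [7.8 5.1] 84.1 z [18.1 18.4 18.9]
```

View pics/w3.png

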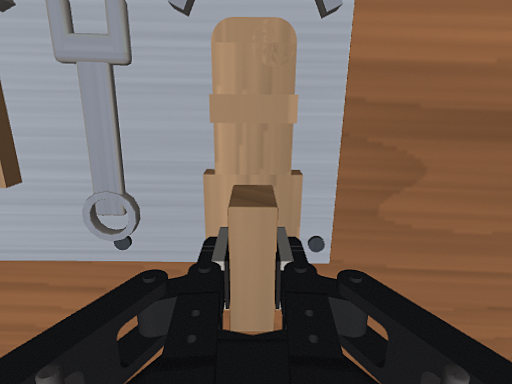

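Request:
servo_tool:
  commands:
    - [1,[0,0.0003,0.006],[0,0,0.04]]
    - [1,[0,0,0.004],[0,0,0]]
    - [1,[0,0,0.002],[0,0,0]]
    - [1,[0,0,0.001],[0,0,0]]
    - [1,[0,0,0],[0,0,0]]
    - [1,[0,0,0],[0,0,0]]

```text
time_s: 7.93
eef_pos: [527.1, -195.3, 26.3]
ee_rot: [0.0, 1.0, 0.017, 0.0]
force: [0.6, -0.1, -0.2]
grip_width: 0.224
grip_force: 59.1
```

Request:
servo_tool:
  commands:
    - [1,[0,0,0.0007],[0,0,0]]
    - [1,[0.01,0,0],[0,0,0]]
    - [1,[0.01,0,0],[0,0,0]]
    - [1,[0.01,0,0],[0,0,0]]
    - [1,[0,0,0],[0,0,0]]
    - [1,[0,0,0],[0,0,0]]

```text
time_s: 8.43
eef_pos: [557.4, -194.3, 25.8]
ee_rot: [0.0, 1.0, 0.017, 0.0]
force: [1.7, -0.6, 2.3]
grip_width: 0.218
grip_force: 59.6
```

```bash
python3 b.py w4
```

```text
tcp [ 557.  -194.3   25.8] yawx 1.912949831894644 zax [ 0.001 -0.    -1.   ] f [0.9 0.7 1. ] w 0.2261793307283611 8.4833
sh [ 209   94   90   30 2544] [ 625.7 -193.3] [11.9 38.5] 1.3 z [32.9 33.7 34.5]
sh [232 189  43   5 132] [ 588.8 -194.7] [19.7  1.2] 89.6 z [32.1 34.1 36.2]
sh [218 228  11   6  46] [ 568.3 -180.8] [1.  4.9] 4.1 z [31.9 34.  36.1]
sh [206 237  11   5  43] [ 564.2 -175. ] [4.7 1.1] 89.1 z [32.5 34.8 36.2]
plate [ 160    0   45   77 1591] [ 655.9 -159.2] [12.8 33. ] 65.6 z [20.6 21.6 22.6]
plate [ 297    0   44   79 1600] [ 657.5 -222.9] [32.9 12.9] 26.6 z [20.5 21.6 22.7]
plate [ 211   17   86   78 6380] [ 648.  -192.7] [32.  38.5] 1.9 z [20.8 21.7 22.5]
plate [ 202  123  101  117 7582] [ 588.6 -194.4] [60.7 50.8] 1.3 z [20.9 21.7 22.5]
guides [ 160    0   46   78 1646] [ 656.3 -159.3] [12.8 33.7] 65.6 z [20.4 21.6 22.6]
guides [ 296    0   45   79 1640] [ 657.7 -222.8] [33.4 12.9] 26.6 z [20.4 21.6 22.6]
guides [ 211   17   86   78 6380] [ 648.  -192.7] [32.  38.5] 1.9 z [20.8 21.7 22.5]
```

View pics/w4.png

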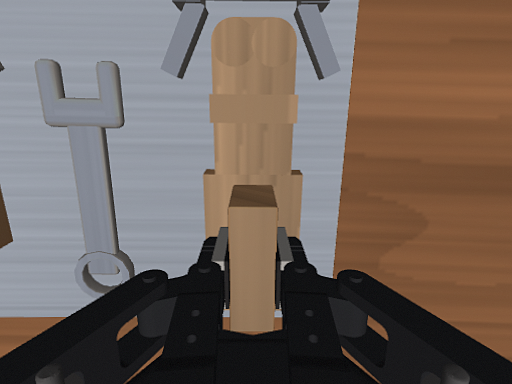

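Wrist view: the tongue (212–297, top row 17) lies between the splayed guides (162–340). It sits about 1.3 mm too far right, so I correct that and push.

Request:
servo_tool:
  commands:
    - [1,[0.002,-0.0012,0],[0,0,0]]
    - [1,[0.006,0,0],[0,0,0]]
    - [1,[0.006,0,0],[0,0,0]]
    - [1,[0.004,0,0],[0,0,0]]
    - [1,[0.004,0,0],[0,0,0]]
    - [1,[0,0,0],[0,0,0]]
  squeeze: 80

```text
time_s: 9.03
eef_pos: [580.1, -192.4, 25.8]
ee_rot: [0.0, 1.0, 0.017, 0.001]
force: [1.3, 0.1, 3.5]
grip_width: 0.222
grip_force: 78.4
```

Request:
servo_tool:
  commands:
    - [1,[0.004,0,0],[0,0,0]]
    - [1,[0.004,0,0],[0,0,0]]
    - [1,[0.003,0,0],[0,0,0]]
    - [1,[0,0,0],[0,0,0]]
    - [1,[0,0,0],[0,0,0]]

```text
time_s: 9.45
eef_pos: [589.3, -192.1, 25.8]
ee_rot: [-0.0, 1.0, 0.017, -0.001]
force: [-8.5, -1.0, 9.0]
grip_width: 0.221
grip_force: 79.0
```

Request:
servo_tool:
  commands:
    - [1,[0.003,0,0],[0,0,0]]
    - [1,[0.003,0,0],[0,0,0]]
    - [1,[0,0,0],[0,0,0]]
    - [1,[0,0,0],[0,0,0]]

```text
time_s: 9.78
eef_pos: [594.2, -191.9, 25.8]
ee_rot: [-0.0, 1.0, 0.017, -0.003]
force: [-15.3, -1.4, 12.4]
grip_width: 0.22
grip_force: 79.5
```

Request:
servo_tool:
  commands:
    - [1,[0.002,0,0],[0,0,0]]
    - [1,[0.001,0,0],[0,0,0]]
    - [1,[0,0,0],[0,0,0]]
    - [1,[0,0,0],[0,0,0]]

```text
time_s: 10.12
eef_pos: [594.2, -191.9, 25.8]
ee_rot: [-0.001, 1.0, 0.017, -0.007]
force: [-36.8, -0.7, 23.1]
grip_width: 0.223
grip_force: 81.3
```

```bash
python3 b.py w5
```

```text
tcp [ 594.2 -191.9   25.8] yawx 1.9386964575480687 zax [-0.013  0.002 -1.   ] f [-36.8   0.2  22.9] w 0.21802713521118974 10.1667
sh [ 173   63  163   61 4459] [ 668.2 -190.6] [23.6 66. ] 0.0 z [33.1 34.4 36.3]
sh [303  82  15  11  48] [ 672.  -213.9] [6.  3.3] 79.9 z [35.8 36.2 36.5]
sh [313  83  21  12  92] [ 671.8 -219.4] [4.  8.3] 5.7 z [35.7 36.1 36.5]
sh [232 189  43   5 132] [ 625.7 -192.1] [ 1.  19.6] 2.5 z [32.  33.9 35.9]
sh [218 228  11   6  46] [ 605.3 -178.5] [1.  4.8] 0.3 z [31.8 33.6 36.1]
sh [288 237  12   5  41] [ 602.5 -212.4] [1.1 5.2] 3.6 z [32.6 34.6 36.2]
plate [ 169   94   40   63 1149] [ 654.1 -160.7] [ 8.2 32.2] 65.6 z [20.8 21.6 22.5]
plate [ 299   94   39   65 1166] [ 655.8 -221.7] [31.9 10.2] 22.9 z [20.8 21.7 22.5]
plate [ 202  123  102  117 7598] [ 625.4 -192. ] [60.6 50.7] 1.5 z [20.9 21.6 22.4]
plate [  0 132  11  21  99] [641.5 -71. ] [4.8 9.9] 79.6 z [19.2 20.9 22. ]
plate [  0 238  18  71 696] [568.6 -57.3] [ 8.8 43.6] 84.3 z [19.7 21.2 22.1]
lip [  168     0   173   124 13812] [ 679.8 -190.4] [46.2 66.8] 1.9 z [34.  36.5 37.4]
screw [ 210    0   90   58 4013] [ 685.6 -190.3] [13.6 24. ] 2.1 z [75.4 76.5 77.4]
guides [ 169   94   40   63 1165] [ 654.1 -160.7] [ 8.2 32.2] 65.6 z [20.7 21.6 22.5]
guides [ 299   94   39   65 1182] [ 655.8 -221.7] [31.9 10.2] 22.9 z [20.7 21.7 22.5]
guides [ 202  123  102   74 5756] [ 637.7 -191.7] [36.  50.7] 0.9 z [20.8 21.7 22.5]
guides [  0 130  12  23 135] [642.  -70.9] [ 5.1 10.6] 82.9 z [18.4 20.1 21.8]
guides [113 146  11  13  48] [ 638.9 -124.5] [4.8 5.7] 77.7 z [18.1 18.3 18.6]
```

View pics/w5.png

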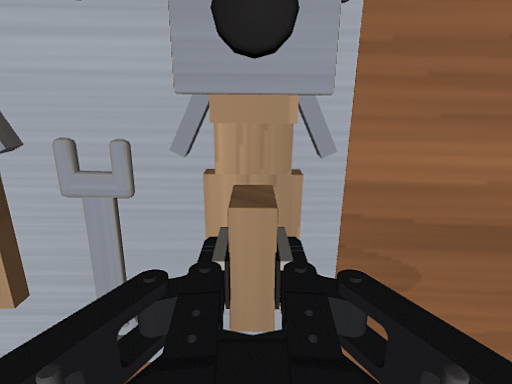

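The shoulder (rows 94–122) sits flush against the lip's front edge at row 94. The force jumped with no further travel, so it is home. I ease off the excess push slightly.

Request:
servo_tool:
  commands:
    - [1,[-0.0012,0,-0.0002],[0,0,0]]
    - [1,[0,0,0],[0,0,0]]
    - [1,[0,0,0],[0,0,0]]
    - [1,[0,0,0],[0,0,0]]
    - [1,[0,0,0],[0,0,0]]
    - [1,[0,0,0],[0,0,0]]

```text
time_s: 10.72
eef_pos: [594.2, -191.9, 25.8]
ee_rot: [-0.001, 1.0, 0.017, -0.005]
force: [-27.6, -0.5, 17.5]
grip_width: 0.223
grip_force: 80.3
```

Still home (no travel) with a steady push, so I hand it in.

```bash
python3 -c "
from rig import *
print(finish_job())"
```

```text
the job is handed in; nothing more can be done
None
```

I slid the template's tongue under the lip of the free right-hand seat and handed the job in with it still gripped and pressed home at about 28 N; no verdict came back, and I steered clear of the other things on the bench but did not measure them again afterwards.

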